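Trap the spring plunger with its keeper plate

TASK

Fit the loose keeper plate to the spring housing on the bench: holding it by its handle, tongue first, push the spring plunger down with it until the plate lies on the deck in front of the rails, then slide it through the flared mouth under both lips until the plunger snaps up into the pocket beneath the plate. Where along its slot the plunger has been set differs each time, so feel for the snap and stop there instead of pushing through it. Then let go, and leave the other things on the bench where they are.

Things in the scene. Friction and masses are not known exactly. Their poses are not given: they have to be found in the camera images.
- housing: Fixed steel spring housing, a block 146 x 66 mm on a flange 162 x 92 x 10 mm; its flat top, the deck, is 30 mm above the bench and spans x = -62 to +84 mm. Origin: at bench level under the middle of the plunger's slot; x is the way the keeper slides in, z up. Two lipped rails with a flared mouth and, at x = +72 mm, a cross block 18 mm high that a rightly fitted keeper does not reach.
- mouth (a point): On the deck midway where the two rails begin (housing x = -16 mm; they run to +24 mm). Their inner walls are 42.5 mm apart, their lips 27.5 mm apart; the lips' underside is 12.5 mm, their top 20.5 mm (screw heads 23.5 mm) above the deck. Before them, from x = -31 to -16 mm, guide walls 15 mm high flare in from about 65 to 42.5 mm apart; further out the deck is open.
- load_point (a point): On the deck at housing x = -30 mm. With the keeper's origin over this point, turned as the housing, the tongue covers the plunger and the shoulders are clear of the lips: press the keeper down onto the deck here, then slide it along housing +x, kept down. After 26 to 44 mm the nose snaps into the pocket and resists with 10 to 20 N; pushed harder it slips through.
- plunger (a joint): Upright round steel pin 13 mm wide with a 45-degree nose, in a slot of the deck: housing y = 0, x clamped anywhere from -10 to +8 mm. 0 = out, tip 12 mm above the deck; value = m pressed down. Spring: 5 N to start, 10 N at 0.012. Under the keeper's flat: 0.012 (keeper on the deck) or 0.0095 (keeper up at the lips); in its pocket: 0.0085 or, once let go, 0.006, drawn centred from within 3 mm.
- keeper: Loose steel keeper plate, about 0.28 kg, lying on the bench handle up. Origin: on the underside below the handle; x toward the tongue, z up. Plate 10 mm thick: shoulders 40 mm wide from x = -35 to +10 mm (front corners chamfered 6 mm), then a tongue 22 mm wide to x = +46 mm with chamfered tip.
- keeper_pocket (a point): Centre of the blind pocket in the keeper's underside, 14 x 14 mm and 3.5 mm deep (keeper x = -6 mm), into which the plunger's nose snaps.
- keeper_handle (a point): Point to grip in the handle, 45 mm above the keeper's underside and above its origin. The handle is an upright aluminium bar 28 mm long in keeper x, 14 mm thick in y, its top 54 mm above the underside. Grip it across its thickness with fingertips no lower than 24 mm above the underside, so that they pass over the lips.
- keeper_tongue (a point): Tip of the keeper's tongue, at mid-thickness (keeper x = +46 mm).
- v_block: Bystander: loose steel V-block 48 x 44 x 36 mm. Origin under its centre. Leave alone.
- insert_a: Bystander: loose ground steel block with bores, 40 x 62 x 22 mm. Origin under its centre. Leave alone.
- guide_bush_a: Bystander: loose turned steel bush with a flange, 40 mm in diameter, 35 mm high. Origin under its centre. Leave alone.
- hex_key_a: Bystander: loose black hex key 40 x 104 x 9 mm. Origin under its centre. Leave alone.
Not all that is in view belongs to the job. What is shaped like the keeper but green or red is not meant.

How it is judged:
On the way, in this order (a step that is already met when the one before it is completed fails the run):
1. the keeper, over the housing and not yet home, pushes the plunger at least 7 mm down (value of joint plunger above 0.007 m and x of keeper in the frame of housing below -0.008 m and x of keeper_tongue in the frame of housing above -0.02 m), for 0.02 s.
2. the keeper is under the lips and the plunger has snapped up into its pocket (x of keeper in the frame of housing between -0.008 and 0.02 m and y of keeper in the frame of housing between -0.003 and 0.003 m and z of keeper in the frame of housing between 0.0285 and 0.035 m and x of keeper_tongue in the frame of housing above 0.035 m and angle between the x axis of keeper and the x axis of housing, either way round below 0.09 rad and angle between keeper's own z axis and vertical below 0.1 rad and value of joint plunger between 0.003 and 0.0075 m), for 0.2 s.
At the end, for the whole second after the job is handed in: The keeper is at rest, let go, under both lips, tongue first: in the housing frame its origin at x -8 to 20, y within 3, z 28.5 to 35 mm, aligned within 0.09 rad, level within 0.1 rad; the plunger is up in its pocket, held 3 to 7.5 mm down (all of step 2 and linear speed of keeper below 0.01 m/s and angular speed of keeper below 0.1 rad/s); the robot touches nothing.
It fails at once if a bystander (V-block, steel block, bush or hex key) is moved more than 15 mm (distance of any of v_block, insert_a, guide_bush_a, hex_key_a from where it was at the start of the episode above 0.015 m).
It also fails if it takes over 48 s, if anything falls off the work surface, if the arm or the gripper's body presses on something with over 40 N, if the wrist force passes 120 N, or if a joint passes its speed limit or range.

ROBOT

A 7-joint arm with a two-finger parallel gripper is mounted at the origin on a cart in front of the work surface, level with it; the furniture and walls round the work are solid. World frame = base frame: x ahead of the robot, y to its left, z up, the work surface at z = 0. Lengths are in m, angles in rad, forces in N, time in s.
With the tool pointing down it reaches from about 0.4 to 0.85 m from the base axis. Payload 10.4 kg.
Tool frame: the origin (TCP) lies midway between the tips of the shut fingers; the grasp point (between the pads) lies 19 mm behind it; x points along the fingers, y is the direction in which the jaws open and shut, and the axes are right-handed (so a half turn about x gives the same grasp; the last joint's range is limited). The gripper opens to 87 mm and grips with 3 to 60 N. Pads are 19 mm wide; open, the fingers measure 117 mm over their backs; the gripper's body (75 mm by 190 mm) begins 51 mm behind the grasp point.
Start: joints at [1.266, 0.332, -0.065, 1.46, 0.022, 1.35, -0.088], TCP at [0.174, -0.6, 0.223] pointing down, gripper open.
Joint ranges: [-2.6, 2.6], [-0.5, 2.12], [-1.47, 1.34], [0.16, 2.42], [-1.27, 4.41], [0.06, 2.06], [-2.6, 2.6]. Speed limits (rad/s): [2.22, 2.22, 2.79, 2.79, 3.14, 3.14, 3.14].

INTERFACE

Orientations are given as a unit quaternion [x, y, z, w].
In Python, from bench import * gives the robot as it stands.
- The arm moves only by the shell command python3 -m inch 'ROWS' [FORCE]. ROWS is JSON, a list that holds one entry, the list of rows, each a list of 7 numbers: the shift along the world's x, y, z each as a share of 120 mm, from -1 to 1, then the turn, a rotation vector about the world's x, y, z each as a share of 2 pi rad, from -1 to 1, then the closure, from 0 (fully open) to 1 (shut). A call has 1 to 10 rows; each row is the pose to reach, as a shift and turn from the pose commanded when the call began, turning the shorter way round; what a row does not reach only later rows make up. A row lasts 1/10 s, in which the tool goes at most 50 mm and 8.59 degrees, less where a joint would pass 70% of its speed; a pose out of reach is approached as far as the arm can. A call with a number of a shift or a turn outside -1 to 1 is refused whole. A call with a gripper value outside its range is refused whole. The fingers move at their own pace and stop on an object; FORCE is the grip in N (left out, the last holds). Time passes only in rows, so rows that repeat a pose let the fingers close. It gives the time, the measured TCP pose, the force and the opening at its end, in the units of the state.
- read_state(): the state, without advancing time (a new reading comes with each control period).
- camera(name): name is "scene" or "top"; returns the picture (480x640x3 uint8, red, green, blue); there is no depth.
- get_calibration(name): a dict with "fx", "fy", "cx", "cy" (pixels), "k1" (the pictures are not rectified: a ray, as slopes to the right and down, at radius r is drawn at 1 + k1 r^2 times it, then the intrinsics apply), "xyz" and "attitude" of the camera in the world. Camera axes: x right, y up, looking along -z (the intrinsics and any distortion apply to the point x, -y, -z); pixel columns grow to the right and rows downward; lengths in m; the calibration is good to about 2 mm. A picture is of the moment at which its call begins. get_calibration takes no time and is no camera call.
- close_job(): hands the job in, once; it reports no verdict.
The state is a dict: "time": time; "joint_positions": joint angles; "joint_vel": joint speeds; "joint_torque": joint torques, N m; "ee_pos": TCP position; "eef_rot": TCP orientation; "ft_force": force on the tool from outside, world axes, zero at the start; "torque": the same for the moment, N m; "width": finger opening in m.
Only numpy, scipy, OpenCV 4.12 (cv2) and the standard library are available. Lean on these libraries where they do the work, as an engineer would, in place of code of your own. Each camera call takes 0.05 s, during which the arm holds its last target.

## Working session

There is one attempt and no reset: what is moved stays moved. The work goes in short steps, Python scripts to look and compute and a shell command to move; the robot and the scene stay as the last step left them, time stands still between calls to the robot, and variables do not carry over. Pictures are saved under pics/ and viewed, and the job is handed in when it is done.

```bash
ls; mkdir -p pics
python3 - <<'E'
from bench import *
import cv2
s=read_state();print(s)
for n in("scene","top"):
    print(n,get_calibration(n)); cv2.imwrite(f"pics/{n}0.png",camera(n)[:,:,::-1])
E
```

```text
pics
{'time': 0.0, 'joint_positions': array([ 1.266393  ,  0.33289026, -0.06471714,  1.46091968,  0.02160326,
        1.34987917, -0.08847943]), 'joint_vel': array([-1.96651037e-03,  9.43895019e-05, -8.98581411e-04, -6.33006823e-04,
       -2.21121604e-04, -1.44963017e-03,  2.14754909e-04]), 'joint_torque': array([ 9.29881111e-06, -6.23253679e+01,  2.46242451e-02, -3.89898491e+01,
       -6.12919056e-02,  3.97297984e-02,  1.58205298e-04]), 'ee_pos': array([ 0.1737059 , -0.59998851,  0.22175282]), 'eef_rot': array([-0.70000544, -0.09981032,  0.70018684, -0.09883661]), 'ft_force': array([ 0.07388162, -0.87450565,  0.27673916]), 'torque': array([ 3.80744527e-02, -7.49470977e-05,  2.05710669e-02]), 'width': 0.08704015586753885}
scene {'fx': 463.2670232466594, 'fy': 463.2670232466594, 'cx': 322.65207980205065, 'cy': 245.3755668604617, 'k1': -0.04915327887207795, 'xyz': array([0.27082371, 0.33530665, 0.68502694]), 'attitude': array([-0.08967541,  0.3572838 ,  0.89691275, -0.244651  ])}
top {'fx': 530.750633825116, 'fy': 530.750633825116, 'cx': 312.7176045031951, 'cy': 242.8047986089559, 'k1': -0.12972472034341043, 'xyz': array([ 0.38403117, -0.1498955 ,  1.10167366]), 'attitude': array([ 0.05625022, -0.06628009, -0.69480234,  0.71392757])}
```

View pics/scene0.png

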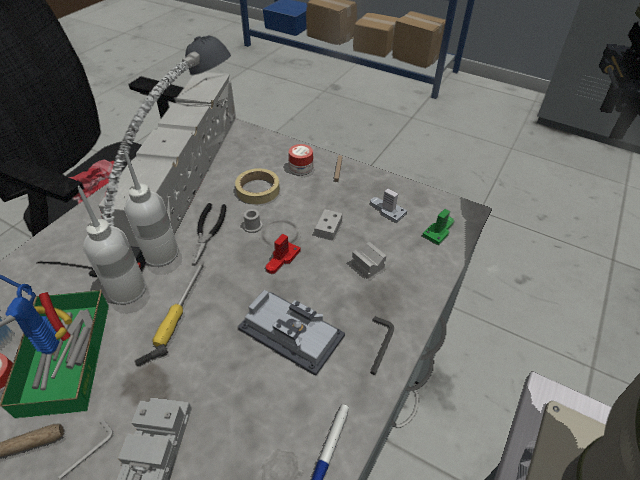

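View pics/top0.png

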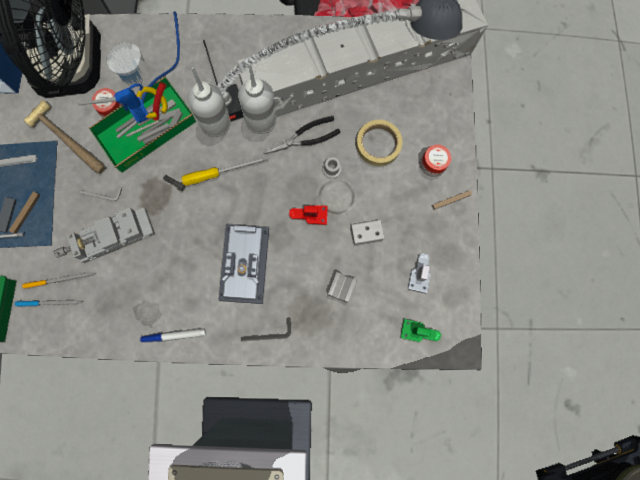

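The top view shows the grey keeper near (421,273) and the housing near (243,263). The green and red pieces are decoys. I'll enlarge both.

```bash
cat > h.py <<'E'
import numpy as np,cv2
from bench import *
from scipy.spatial.transform import Rotation as R
def ray(n,u,v):
    c=get_calibration(n);xd=(u-c['cx'])/c['fx'];yd=(v-c['cy'])/c['fy']
    x,y=xd,yd
    for _ in range(30):
        k=1+c['k1']*(x*x+y*y);x,y=xd/k,yd/k
    return c['xyz'],R.from_quat(c['attitude']).apply([x,-y,-1])
def at(n,u,v,z):
    o,d=ray(n,u,v);return o+d*(z-o[2])/d[2]
def proj(n,p):
    c=get_calibration(n);q=R.from_quat(c['attitude']).inv().apply(np.atleast_2d(p)-c['xyz'])
    x=q[:,0]/-q[:,2];y=-q[:,1]/-q[:,2];k=1+c['k1']*(x*x+y*y)
    return np.c_[c['cx']+c['fx']*x*k,c['cy']+c['fy']*y*k]
def crop(img,x,y,w,h,s):
    return cv2.resize(img[y:y+h,x:x+w],None,fx=s,fy=s,interpolation=cv2.INTER_CUBIC)
E
python3 - <<'E'
from h import *
t=cv2.imread('pics/top0.png');s=cv2.imread('pics/scene0.png')
cv2.imwrite('pics/a.png',np.hstack([crop(t,210,215,70,100,6),crop(t,395,240,60,100,6)[:, :360]]))
cv2.imwrite('pics/b.png',crop(s,230,280,120,95,6))
cv2.imwrite('pics/c.png',crop(s,355,175,70,60,10))
print(at('top',243,264,.03),at('top',421,273,0))
E
```

```text
[ 0.52419671 -0.02190905  0.03      ] [ 0.5193079  -0.39273761  0.        ]
```

View pics/a.png

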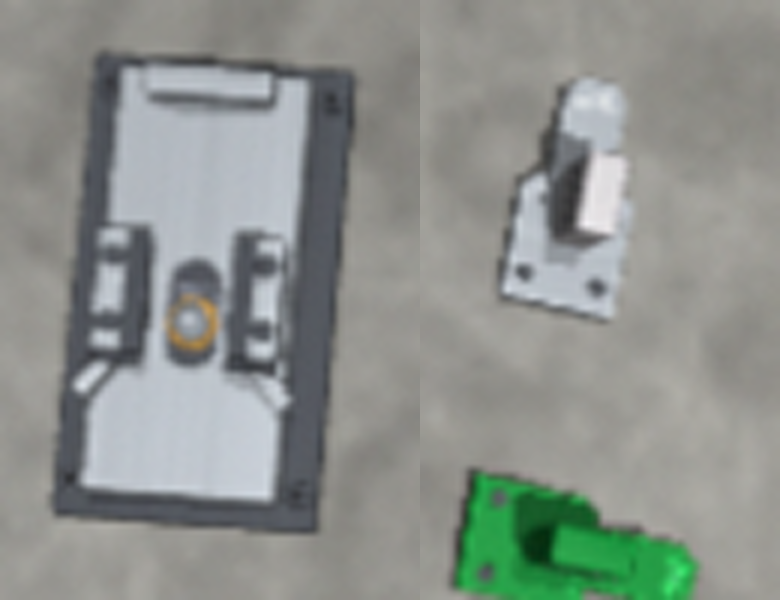

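View pics/b.png

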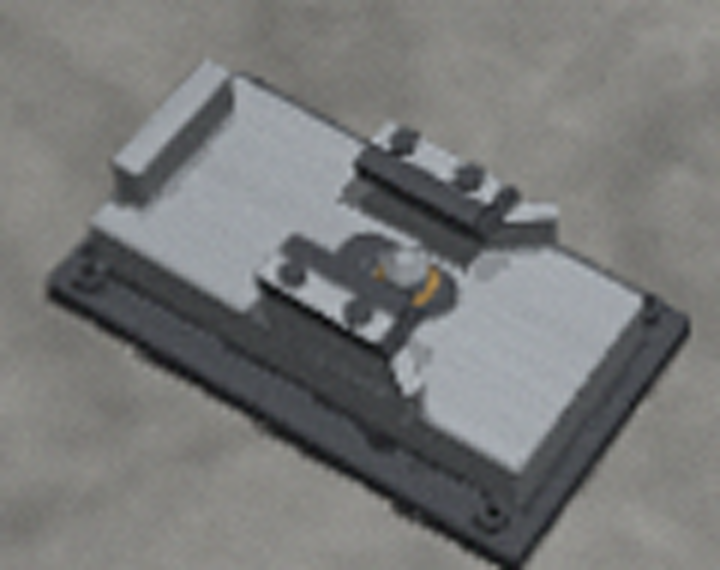

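View pics/c.png

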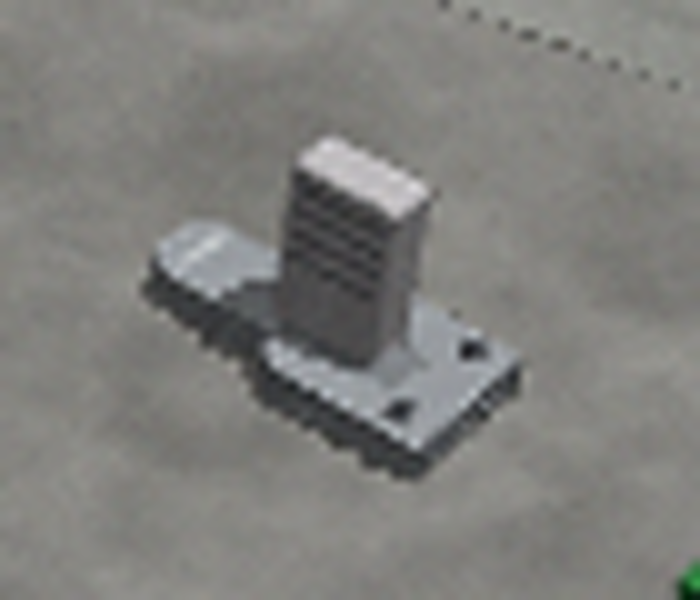

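```bash
cat > fit.py <<'E'
from h import *
from scipy.optimize import least_squares
def px(X,Y,s,ox,oy): return ((X+.5)/s-.5+ox,(Y+.5)/s-.5+oy)
T=lambda X,Y:px(X,Y,6,210,215)
K=lambda X,Y:px(X-420,Y,6,395,240)
S=lambda X,Y:px(X,Y,6,230,280)
C=lambda X,Y:px(X,Y,10,355,175)
H=[('top',T(121,66),(84,33,30)),('top',T(311,75),(84,-33,30)),('top',T(80,490),(-62,33,30)),('top',T(273,502),(-62,-33,30)),
('top',T(103,55),(92,46,10)),('top',T(353,72),(92,-46,10)),('top',T(55,515),(-70,46,10)),('top',T(317,532),(-70,-46,10)),
('scene',S(93,215),(84,33,30)),('scene',S(520,470),(-62,33,30)),('scene',S(645,300),(-62,-33,30)),
('scene',S(50,285),(92,46,10)),('scene',S(515,560),(-70,46,10)),('scene',S(690,325),(-70,-46,10))]
Kp=[('top',K(595,150),(14,7,54)),('top',K(628,157),(14,-7,54)),('top',K(612,240),(-14,-7,54)),('top',K(578,232),(-14,7,54)),
('top',K(502,288),(-35,20,10)),('top',K(610,314),(-35,-20,10)),
('scene',C(328,138),(14,-7,54)),('scene',C(432,188),(-14,-7,54)),('scene',C(400,218),(-14,7,54)),('scene',C(297,168),(14,7,54)),
('scene',C(522,360),(-35,-20,10)),('scene',C(415,448),(-35,20,10))]
def fit(P,x0,cams=('top','scene')):
    P=[p for p in P if p[0] in cams]
    def f(q):
        c,s=np.cos(q[2]),np.sin(q[2]);r=[]
        for n,uv,b in P:
            b=np.array(b)/1000;w=[q[0]+c*b[0]-s*b[1],q[1]+s*b[0]+c*b[1],b[2]]
            r.append(proj(n,w)[0]-uv)
        return np.array(r).ravel()
    o=least_squares(f,x0,x_scale=[.01,.01,.1]);return o.x,np.round(f(o.x).reshape(-1,2),1)
if __name__=='__main__':
  for nm,P,x0 in(('H',H,[.51,-.02,-.1]),('K',Kp,[.52,-.39,-.1])):
    for c in(('top','scene'),('top',),('scene',)):
        q,r=fit(P,x0,c);print(nm,c,q.round(4),np.abs(r).max());
    q,r=fit(P,x0);print(r.tolist())
E
python3 fit.py
```

```text
H ('top', 'scene') [ 0.5182 -0.0198 -0.0478] 1.6
H ('top',) [ 0.5182 -0.0204 -0.042 ] 1.3
H ('scene',) [ 0.5182 -0.0194 -0.0529] 1.3
[[0.1, -0.2], [0.3, 0.6], [-0.2, -0.3], [0.2, 0.3], [-1.3, -0.6], [0.5, -0.2], [-1.2, -0.3], [-0.3, 0.3], [-0.7, 0.7], [-0.1, 0.6], [1.0, -0.7], [-0.7, -1.3], [0.4, 0.4], [1.0, -1.6]]
K ('top', 'scene') [ 0.5157 -0.3891 -0.2026] 0.8
K ('top',) [ 0.5156 -0.3894 -0.2087] 0.8
K ('scene',) [ 0.5157 -0.3885 -0.1924] 0.8
[[-0.7, -0.5], [0.5, -0.1], [0.5, -0.4], [-0.6, -0.6], [-0.5, 0.7], [0.1, 0.7], [0.2, -0.8], [0.6, 0.0], [-0.1, 0.2], [-0.6, -0.7], [0.3, -0.2], [0.2, 0.4]]
```

Run:
```python
from h import *
s=read_state();r=R.from_quat(s['eef_rot']);print(r.as_matrix().round(4))
y=r.as_matrix()[:,1];print(np.degrees(np.arctan2(y[1],y[0])))
for yaw in(-.2026,-.0478):
  M=np.array([[0,np.sin(yaw)*-1,0],[0,np.cos(yaw),0],[-1,0,0]]).astype(float)
  for sg in(1,-1):
    M2=M.copy();M2[:,1]*=sg;M2[:,2]=np.cross(M2[:,0],M2[:,1])
    rv=(R.from_matrix(M2)*r.inv()).as_rotvec();print(yaw,sg,rv,rv/2/np.pi)
print((np.array([.5157,-.389,0])-s['ee_pos'])/.12)
```

```text
[[-4.000e-04  2.781e-01 -9.606e-01]
 [ 1.200e-03 -9.606e-01 -2.781e-01]
 [-1.000e+00 -1.300e-03  1.000e-04]]
-73.85433963217336
-0.2026 1 [ 1.78453649e-04 -1.74892741e-03  2.65719719e+00] [ 2.84017804e-05 -2.78350442e-04  4.22906067e-01]
-0.2026 -1 [-1.29052940e-03 -1.31680526e-04 -4.84394917e-01] [-2.05394133e-04 -2.09576065e-05 -7.70938455e-02]
-0.0478 1 [ 3.26140819e-04 -1.80164910e-03  2.81199714e+00] [ 5.19069235e-05 -2.86741359e-04  4.47543245e-01]
-0.0478 -1 [-1.26978037e-03 -2.29860083e-04 -3.29594939e-01] [-2.02091823e-04 -3.65833684e-05 -5.24566637e-02]
[ 2.85012873  1.75847337 -1.84860555]
```

```bash
python3 -m inch '[[[0.35,0.22,0,0,0,-0.02,0],[0.7,0.43,0,0,0,-0.04,0],[1,0.62,0,0,0,-0.06,0],[1,0.62,0,0,0,-0.077,0]]]' 20; python3 -m inch '[[[0.35,0.22,0,0,0,0,0],[0.7,0.43,0,0,0,0,0],[1,0.62,0,0,0,0,0],[1,0.62,0,0,0,0,0]]]';python3 -m inch '[[[0.35,0.22,0,0,0,0,0],[0.7,0.43,0,0,0,0,0],[0.85,0.52,-0.2,0,0,0,0],[0.85,0.52,-0.5,0,0,0,0],[0.85,0.52,-0.6,0,0,0,0],[0.85,0.52,-0.6,0,0,0,0],[0.85,0.52,-0.6,0,0,0,0]]]'
```

```text
time: 0.5
ee_pos: [0.3008, -0.5212, 0.2222]
eef_rot: [0.704, -0.069, -0.703, -0.071]
ft_force: [-0.3, -0.7, -0.2]
width: 0.0867
time: 0.9
ee_pos: [0.42, -0.4459, 0.222]
eef_rot: [0.704, -0.067, -0.703, -0.069]
ft_force: [-0.3, 0.0, -0.9]
width: 0.087
time: 1.6
ee_pos: [0.5155, -0.3903, 0.1519]
eef_rot: [0.704, -0.072, -0.703, -0.072]
ft_force: [0.1, -0.2, 1.0]
width: 0.0866
```

Run:
```python
from h import *
s=read_state();m=R.from_quat(s['eef_rot']).as_matrix();print(s['ee_pos'],m.round(4).tolist(),np.arctan2(m[0,1],-m[1,1]))
a=camera('scene')[:,:,::-1];b=camera('top')[:,:,::-1]
cv2.imwrite('pics/d.png',np.hstack([crop(a,330,100,130,150,3),crop(b,360,200,130,150,3)]))
```

```text
[ 0.51551885 -0.39027587  0.15185256] [[0.0007, -0.2021, -0.9794], [-0.0009, -0.9794, 0.2021], [-1.0, 0.0008, -0.0009]] -0.20346944025927408
```

View pics/d.png

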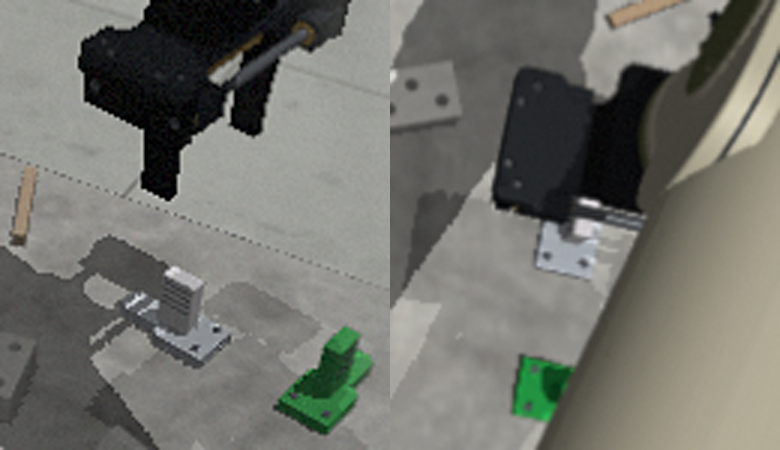

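The fingers straddle the handle and the tool yaw is -0.203, matching the keeper. Descending.

```bash
python3 -m inch '[[[0,0,-0.3,0,0,0,0],[0,0,-0.6,0,0,0,0],[0,0,-0.8,0,0,0,0],[0,0,-0.9,0,0,0,0],[0,0,-0.96,0,0,0,0],[0,0,-1,0,0,0,0],[0,0,-1,0,0,0,0],[0,0,-1,0,0,0,0]]]';python3 -m inch '[[[0,0,-0.02,0,0,0,0],[0,0,-0.02,0,0,0,0]]]'
python3 - <<'E'
from h import *
a=camera('scene')[:,:,::-1]
cv2.imwrite('pics/e.png',crop(a,330,130,120,110,6))
E
```

```text
time: 2.5
ee_pos: [0.5164, -0.3896, 0.0317]
eef_rot: [0.704, -0.072, -0.703, -0.071]
ft_force: [0.4, -0.6, 0.1]
width: 0.0869
time: 2.7
ee_pos: [0.5159, -0.3892, 0.0284]
eef_rot: [0.704, -0.071, -0.703, -0.071]
ft_force: [0.3, 0.3, -0.3]
width: 0.0869
```

View pics/e.png

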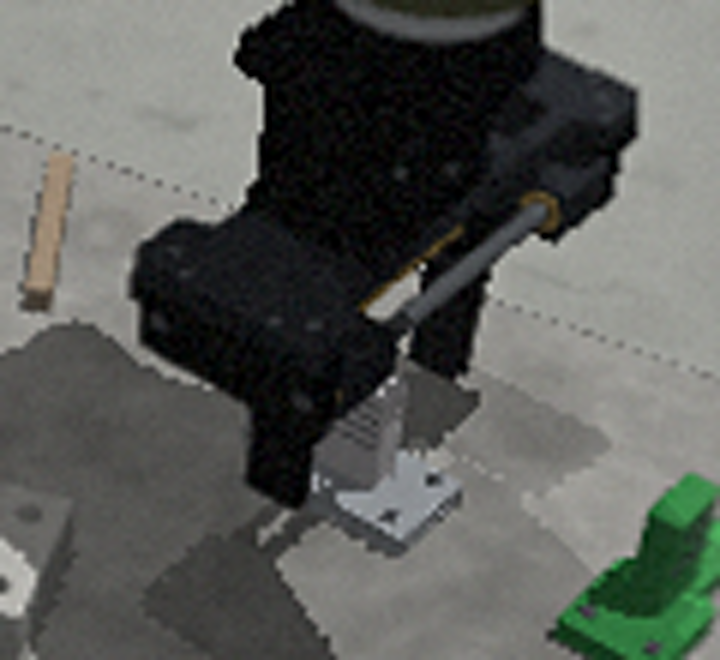

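```bash
python3 -m inch '[[[0,0,0,0,0,0,1],[0,0,0,0,0,0,1],[0,0,0,0,0,0,1],[0,0,0,0,0,0,1],[0,0,0,0,0,0,1],[0,0,0,0,0,0,1],[0,0,0,0,0,0,1],[0,0,0,0,0,0,1]]]' 55
python3 -m inch '[[[0,0,0.2,0,0,0,1],[0,0,0.5,0,0,0,1],[0,0,0.8,0,0,0,1],[0,0,1,0,0,0,1],[0,0,1,0,0,0,1]]]'
```

```text
time: 3.55
ee_pos: [0.5158, -0.3892, 0.0282]
eef_rot: [0.704, -0.071, -0.703, -0.071]
ft_force: [0.5, 0.2, -0.1]
width: 0.0311
time: 4.05
ee_pos: [0.5176, -0.3903, 0.1526]
eef_rot: [0.706, -0.073, -0.701, -0.07]
ft_force: [1.1, -0.3, 0.2]
width: 0.0008
```

The fingers hadn't finished closing when I lifted: width was 31 mm, and it is now 0.8 mm, so there's no grasp. I'll check whether the keeper moved.

```bash
python3 -m inch '[[[0,0,0.3,0,0,0,0],[0,0,0.3,0,0,0,0],[0,0,0.3,0,0,0,0]]]'
python3 - <<'E'
from h import *
a=camera('scene')[:,:,::-1];cv2.imwrite('pics/f1.png',a)
cv2.imwrite('pics/f.png',crop(a,355,175,70,60,10))
E
```

```text
time: 4.35
ee_pos: [0.516, -0.3892, 0.1842]
eef_rot: [0.704, -0.071, -0.703, -0.071]
ft_force: [-0.6, -0.7, 0.2]
width: 0.0173
```

View pics/f.png

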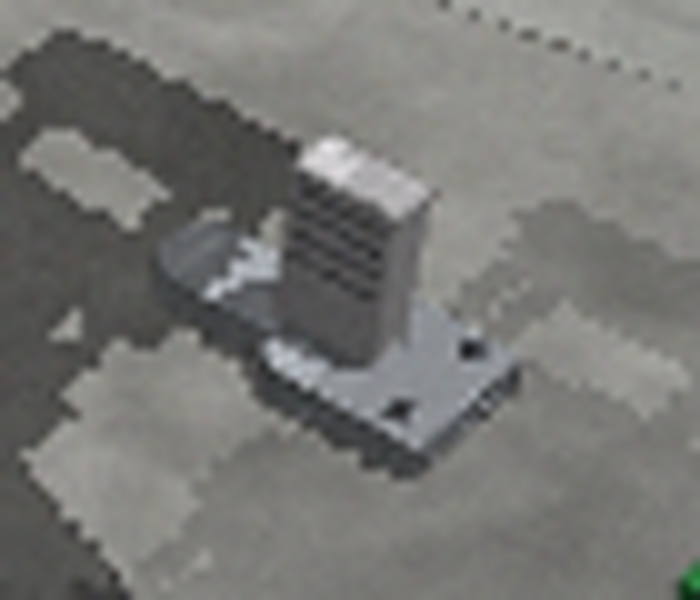

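The handle-top corners are at the same pixels, (328,138), (432,188) and (400,218), so the keeper did not move. I'll repeat and wait for full closure this time.

```bash
python3 -m inch '[[[0,0,-0.1,0,0,0,0.4],[0,0,-0.2,0,0,0,0.4],[0,0,-0.3,0,0,0,0.4],[0,0,-0.3,0,0,0,0.4],[0,0,-0.3,0,0,0,0.4]]]'; python3 -m inch '[[[0,0,-0.3,0,0,0,0.4],[0,0,-0.6,0,0,0,0.4],[0,0,-0.8,0,0,0,0.4],[0,0,-0.95,0,0,0,0.4],[0,0,-1,0,0,0,0.4],[0,0,-1,0,0,0,0.4],[0,0,-1,0,0,0,0.4]]]'
python3 - <<'E'
from h import *
a=camera('scene')[:,:,::-1]
cv2.imwrite('pics/g.png',crop(a,330,130,120,110,6))
E
```

```text
time: 4.9
ee_pos: [0.5156, -0.389, 0.1474]
eef_rot: [-0.703, 0.071, 0.704, 0.071]
ft_force: [-0.4, 0.0, 0.7]
width: 0.0513
time: 5.6
ee_pos: [0.5166, -0.3897, 0.0296]
eef_rot: [0.704, -0.072, -0.703, -0.071]
ft_force: [0.3, -0.7, -0.0]
width: 0.0522
```

View pics/g.png

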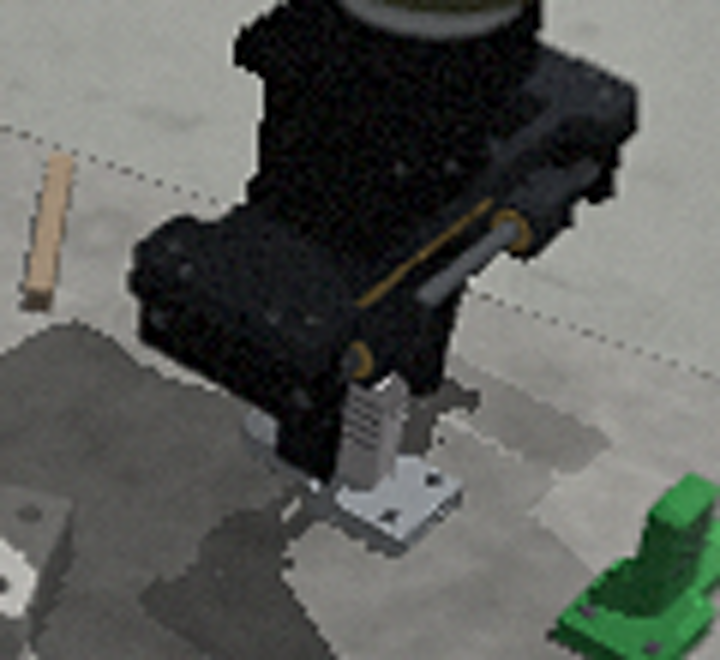

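```bash
python3 -m inch '[[[0,0,0,0,0,0,1],[0,0,0,0,0,0,1],[0,0,0,0,0,0,1],[0,0,0,0,0,0,1],[0,0,0,0,0,0,1],[0,0,0,0,0,0,1],[0,0,0,0,0,0,1],[0,0,0,0,0,0,1],[0,0,0,0,0,0,1],[0,0,0,0,0,0,1]]]' 55
```

```text
time: 6.65
ee_pos: [0.5158, -0.3891, 0.0281]
eef_rot: [-0.703, 0.071, 0.704, 0.071]
ft_force: [-0.1, 0.1, 0.2]
width: 0.014
```

Gripped at 14 mm, the handle's thickness. Lifting and carrying to above the load point.

```bash
python3 -m inch '[[[0,0,0.2,0,0,0,1],[0,0,0.5,0,0,0,1],[0,0,0.8,0,0,0,1],[0,0,1,0,0,0,1],[0,0,1,0,0,0,1]]]'; python3 -m inch '[[[0,0.2,0,0,0,0,1],[0,0.5,0,0,0,0.005,1],[0,0.8,0,0,0,0.015,1],[0,1,0,0,0,0.0247,1],[0,1,0,0,0,0.0247,1]]]'; python3 -m inch '[[[-0.05,0.3,0,0,0,0,1],[-0.1,0.6,0,0,0,0,1],[-0.1,0.9,0,0,0,0,1],[-0.1,1,0,0,0,0,1]]]'; python3 -m inch '[[[-0.05,0.3,0,0,0,0,1],[-0.13,0.6,0,0,0,0,1],[-0.13,0.9,0,0,0,0,1],[-0.13,1,0,0,0,0,1],[-0.13,1.0,0,0,0,0,1],[-0.13,1.0,0,0,0,0,1]]]'
python3 - <<'E'
from h import *
s=read_state();m=R.from_quat(s['eef_rot']).as_matrix();print(np.arctan2(m[0,1],-m[1,1]))
a=camera('scene')[:,:,::-1];b=camera('top')[:,:,::-1]
cv2.imwrite('pics/i.png',np.hstack([crop(a,220,170,160,200,3)[:,:480],crop(b,200,200,100,120,3)[:360]] if 0 else [crop(a,220,210,160,160,5)]))
cv2.imwrite('pics/i2.png',b)
E
```

```text
time: 7.15
ee_pos: [0.5173, -0.3902, 0.1518]
eef_rot: [0.705, -0.072, -0.702, -0.07]
ft_force: [0.2, -0.7, -3.7]
width: 0.0137
time: 7.65
ee_pos: [0.5161, -0.2647, 0.1471]
eef_rot: [-0.707, 0.013, 0.707, 0.014]
ft_force: [-0.6, -0.0, -3.6]
width: 0.0136
time: 8.05
ee_pos: [0.5037, -0.1458, 0.1475]
eef_rot: [-0.707, 0.015, 0.707, 0.016]
ft_force: [0.9, -0.5, -3.7]
width: 0.0137
time: 8.65
ee_pos: [0.4883, -0.0308, 0.1478]
eef_rot: [-0.707, 0.017, 0.707, 0.017]
ft_force: [0.4, 0.9, -4.2]
width: 0.0135
-0.04800880743814567
```

View pics/i.png

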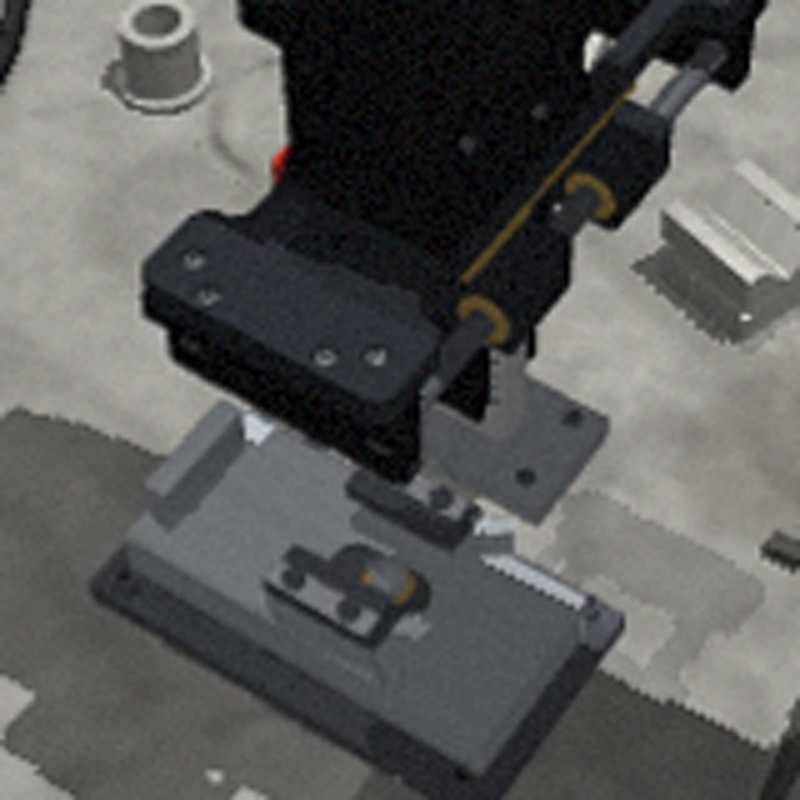

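```bash
python3 -m inch '[[[0,0.087,0,0,0,0,1],[0,0.087,-0.2,0,0,0,1],[0,0.087,-0.4,0,0,0,1],[0,0.087,-0.5,0,0,0,1],[0,0.087,-0.5,0,0,0,1],[0,0.087,-0.5,0,0,0,1]]]'
python3 - <<'E'
from h import *
a=camera('scene')[:,:,::-1];cv2.imwrite('pics/j1.png',a)
cv2.imwrite('pics/j.png',crop(a,235,265,110,100,7))
b=camera('top')[:,:,::-1];cv2.imwrite('pics/j2.png',b)
E
```

```text
time: 9.35
ee_pos: [0.4886, -0.0186, 0.0888]
eef_rot: [0.707, -0.017, -0.707, -0.017]
ft_force: [0.1, 0.8, -2.7]
width: 0.0135
```

View pics/j.png

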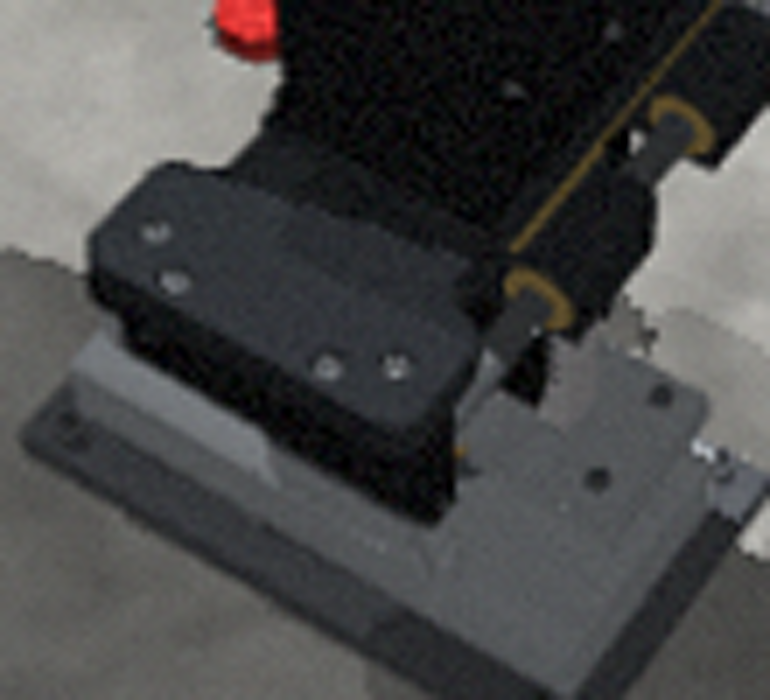

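View pics/j2.png

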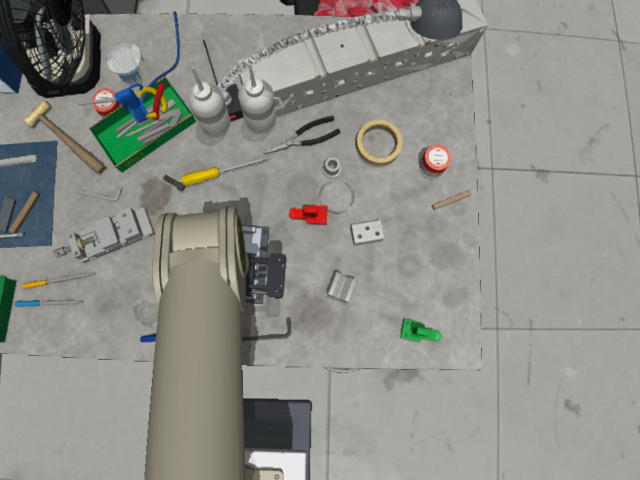

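Run:
```python
from h import *
from fit import *
k=np.array([.5157,-.3891]);yaw=-.2026
def rot(a):return np.array([[np.cos(a),-np.sin(a)],[np.sin(a),np.cos(a)]])
hk=[rot(yaw).T@(at('scene',*C(X,Y),.01)[:2]-k) for X,Y in((470,349),(401,408),(522,360))]
print(np.round(hk,4))
J=lambda X,Y:px(X,Y,7,235,265)
zu=.0886-.0284
n=[at('scene',*J(X,Y),zu+.01)[:2] for X,Y in((662,395),(597,478),(708,402))]
for y in(-.0478,):
  for a,b in zip(hk,n): print('origin',(b-rot(y)@a).round(4))
d=hk[0]-hk[1];e=n[0]-n[1];print('yaw',np.arctan2(e[1],e[0])-np.arctan2(d[1],d[0]))
H=np.array([.5182,-.0198]);print('target',H+rot(-.0478)@[-.03,0])
```

```text
[[-0.0245 -0.0144]
 [-0.0244  0.0112]
 [-0.0348 -0.0191]]
origin [ 0.4879 -0.0187]
origin [ 0.4881 -0.0178]
origin [ 0.4886 -0.0181]
yaw -0.05511195441548211
target [ 0.48823427 -0.01836655]
```

Measured keeper origin is (0.488,-0.018), matching the load point. Pressing down slowly.

```bash
python3 -m inch '[[[0,0,-0.06,0,0,0,1],[0,0,-0.1,0,0,0,1],[0,0,-0.14,0,0,0,1],[0,0,-0.14,0,0,0,1]]]';  python3 -m inch '[[[0,0,-0.03,0,0,0,1],[0,0,-0.06,0,0,0,1],[0,0,-0.08,0,0,0,1],[0,0,-0.08,0,0,0,1]]]';  python3 -m inch '[[[0,0,-0.02,0,0,0,1],[0,0,-0.03,0,0,0,1],[0,0,-0.03,0,0,0,1],[0,0,-0.03,0,0,0,1]]]'
```

```text
time: 9.85
ee_pos: [0.4877, -0.0187, 0.0706]
eef_rot: [-0.706, 0.017, 0.707, 0.017]
ft_force: [0.2, 0.7, -4.5]
width: 0.0135
time: 10.25
ee_pos: [0.4886, -0.0187, 0.0619]
eef_rot: [0.707, -0.017, -0.707, -0.017]
ft_force: [-2.5, 0.1, 4.6]
width: 0.0136
time: 10.65
ee_pos: [0.4888, -0.0187, 0.0585]
eef_rot: [0.707, -0.017, -0.706, -0.017]
ft_force: [-0.3, -0.2, 5.3]
width: 0.0133
```

```bash
python3 -m inch '[[[0,0,-0.005,0,0,0,1],[0,0,-0.01,0,0,0,1],[0,0,-0.01,0,0,0,1]]]';python3 - <<'E'
from h import *
a=camera('scene')[:,:,::-1];cv2.imwrite('pics/k1.png',a)
c=crop(a,235,265,110,100,7);cv2.imwrite('pics/k.png',cv2.convertScaleAbs(c,alpha=1.6,beta=20))
E
```

```text
time: 10.95
ee_pos: [0.489, -0.0187, 0.058]
eef_rot: [0.707, -0.017, -0.706, -0.016]
ft_force: [-2.9, -0.0, 13.8]
width: 0.0137
```

View pics/k.png

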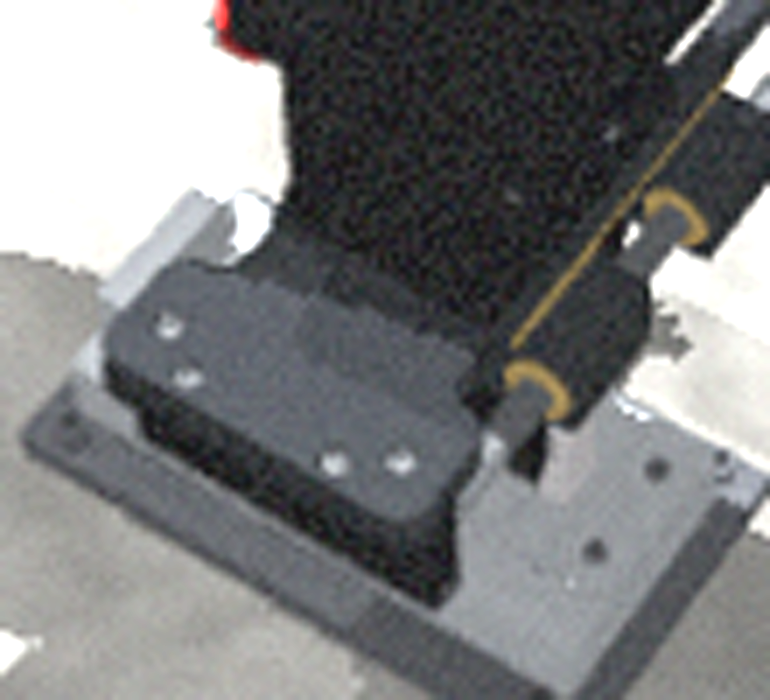

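Run:
```python
from h import *
from fit import *
def rot(a):return np.array([[np.cos(a),-np.sin(a)],[np.sin(a),np.cos(a)]])
J=lambda X,Y:px(X,Y,7,235,265)
H=np.array([.5182,-.0198])
for (X,Y),a in (((656,468),(-.0245,-.0144)),((594,550),(-.0244,.0112))):
  o=at('scene',*J(X,Y),.04)[:2]-rot(-.0478)@a; print(o, rot(-.0478).T@(o-H))
s=read_state();print(s['ft_force'],s['torque'],s['ee_pos'])
print(rot(-.0478)@[.01,0]/.12)
```

```text
[ 0.48848209 -0.01840742] [-2.97505079e-02 -2.89890020e-05]
[ 0.48844698 -0.01769421] [-0.02981965  0.00068173]
[-3.93513158  0.09689161 12.98907727] [0.08423306 0.70091587 0.0260165 ] [ 0.48900859 -0.01866545  0.05799711]
[ 0.08323815 -0.00398182]
```

On the deck with about 10 N of spring plus 7 N of contact. Sliding in small steps.

```bash
python3 -m inch '[[[0.02,-0.001,0,0,0,0,1],[0.04,-0.002,0,0,0,0,1],[0.06,-0.003,0,0,0,0,1],[0.08,-0.004,0,0,0,0,1],[0.08,-0.004,0,0,0,0,1]]]'; python3 -m inch '[[[0.02,-0.001,0,0,0,0,1],[0.04,-0.002,0,0,0,0,1],[0.04,-0.002,0,0,0,0,1]]]'
```

```text
time: 11.5
ee_pos: [0.4989, -0.019, 0.058]
eef_rot: [0.708, -0.017, -0.706, -0.016]
ft_force: [-1.7, 0.4, 12.5]
width: 0.0136
time: 11.8
ee_pos: [0.5038, -0.0192, 0.058]
eef_rot: [0.708, -0.016, -0.706, -0.017]
ft_force: [-0.6, 1.4, 10.6]
width: 0.0133
```

```bash
python3 -m inch '[[[0.02,-0.001,0,0,0,0,1],[0.04,-0.002,0,0,0,0,1],[0.06,-0.003,0,0,0,0,1],[0.06,-0.003,0,0,0,0,1]]]'; for i in 1 2; do python3 -m inch '[[[0.01,0,0,0,0,0,1],[0.01,0,0,0,0,0,1]]]'; done
```

```text
time: 12.2
ee_pos: [0.511, -0.0195, 0.058]
eef_rot: [0.708, -0.016, -0.706, -0.017]
ft_force: [-2.2, 1.6, 11.2]
width: 0.0138
time: 12.4
ee_pos: [0.5118, -0.0196, 0.058]
eef_rot: [0.707, -0.017, -0.706, -0.016]
ft_force: [-2.6, 1.1, 12.5]
width: 0.0137
time: 12.6
ee_pos: [0.513, -0.0196, 0.058]
eef_rot: [0.707, -0.017, -0.706, -0.016]
ft_force: [-2.5, 0.9, 13.5]
width: 0.0135
```

Moved about 24 mm so far. Now 1 mm steps, each reporting force, until x resistance builds.

```bash
for i in 1 2 3 4; do python3 -m inch '[[[0.008,0,0,0,0,0,1],[0.008,0,0,0,0,0,1]]]' | grep -E "pos|force"; done
```

```text
ee_pos: [0.5139, -0.0196, 0.058]
ft_force: [-2.6, 0.7, 12.6]
ee_pos: [0.515, -0.0196, 0.058]
ft_force: [-1.7, 1.0, 11.9]
ee_pos: [0.5159, -0.0197, 0.058]
ft_force: [-2.8, 0.7, 11.9]
ee_pos: [0.5184, -0.0197, 0.0583]
ft_force: [4.3, -0.0, 5.5]
```

```bash
for i in 1 2 ; do python3 -m inch '[[[0.008,0,0,0,0,0,1],[0.008,0,0,0,0,0,1]]]' | grep -E "pos|force"; done
```

```text
ee_pos: [0.5188, -0.0197, 0.0581]
ft_force: [1.2, 0.2, 8.3]
ee_pos: [0.5193, -0.0198, 0.058]
ft_force: [0.0, -0.1, 9.8]
```

The snap came at TCP x 0.5159 to 0.5184: the keeper jumped forward, fx flipped to +4 N and fz dropped. I'm stopping the push here. Next I'll relieve the down-force and check that the nose holds with a light tug.

```bash
python3 -m inch '[[[0,0,0.006,0,0,0,1],[0,0,0.012,0,0,0,1],[0,0,0.018,0,0,0,1],[0,0,0.018,0,0,0,1]]]'; python3 -m inch '[[[0.005,0,0,0,0,0,1],[0.005,0,0,0,0,0,1]]]';python3 -m inch '[[[-0.012,0,0,0,0,0,1],[-0.012,0,0,0,0,0,1]]]'
```

```text
time: 14.2
ee_pos: [0.5189, -0.0198, 0.0596]
eef_rot: [0.708, -0.017, -0.706, -0.017]
ft_force: [5.1, 0.2, 2.5]
width: 0.014
time: 14.4
ee_pos: [0.5189, -0.0197, 0.0592]
eef_rot: [0.707, -0.017, -0.707, -0.017]
ft_force: [5.2, 0.7, 3.3]
width: 0.0135
time: 14.6
ee_pos: [0.5182, -0.0198, 0.0596]
eef_rot: [0.708, -0.017, -0.706, -0.017]
ft_force: [6.9, -0.1, 3.5]
width: 0.0133
```

The pocket pulls forward at 5–7 N, so the nose is engaged and the keeper sits slightly short of centre. I'll ease forward until fx is about 0.

```bash
python3 -m inch '[[[0.01,0,0,0,0,0,1],[0.015,0,0,0,0,0,1],[0.015,0,0,0,0,0,1]]]'; python3 -m inch '[[[0.006,0,0.002,0,0,0,1],[0.006,0,0.002,0,0,0,1]]]'
```

```text
time: 14.9
ee_pos: [0.5187, -0.0198, 0.0589]
eef_rot: [-0.707, 0.017, 0.707, 0.017]
ft_force: [3.4, 0.1, 3.6]
width: 0.0135
time: 15.1
ee_pos: [0.5191, -0.0198, 0.0591]
eef_rot: [-0.706, 0.017, 0.707, 0.017]
ft_force: [1.5, 0.3, 4.1]
width: 0.0134
```

```bash
python3 -m inch '[[[0,0,0,0,0,0,0.4],[0,0,0,0,0,0,0.4],[0,0,0,0,0,0,0.4],[0,0,0,0,0,0,0.4],[0,0,0,0,0,0,0.4],[0,0,0,0,0,0,0.4],[0,0,0,0,0,0,0.4]]]'; python3 -m inch '[[[0,0,0.1,0,0,0,0.4],[0,0,0.4,0,0,0,0.4],[0,0,0.7,0,0,0,0.4],[0,0,1,0,0,0,0.4],[0,0,1,0,0,0,0.4]]]'; python3 -m inch '[[[0,-0.4,0.3,0,0,0,0.4],[0,-0.8,0.3,0,0,0,0.4],[0,-1,0.3,0,0,0,0.4],[0,-1,0.3,0,0,0,0.4]]]'; python3 -m inch '[[[0,-0.4,0,0,0,0,0.4],[0,-0.8,0,0,0,0,0.4],[0,-1,0,0,0,0,0.4],[0,-1,0,0,0,0,0.4]]]'
python3 - <<'E'
from h import *
a=camera('scene')[:,:,::-1];b=camera('top')[:,:,::-1]
cv2.imwrite('pics/l.png',a);cv2.imwrite('pics/l2.png',b);cv2.imwrite('pics/l3.png',crop(a,230,265,120,110,6));cv2.imwrite('pics/l4.png',crop(b,205,210,80,100,6))
E
```

```text
time: 15.8
ee_pos: [0.5196, -0.0198, 0.0594]
eef_rot: [-0.707, 0.017, 0.707, 0.016]
ft_force: [-0.0, -0.8, 0.2]
width: 0.0515
time: 16.3
ee_pos: [0.5224, -0.0195, 0.1854]
eef_rot: [0.71, -0.017, -0.704, -0.016]
ft_force: [0.0, -0.5, -0.2]
width: 0.0527
time: 16.7
ee_pos: [0.5189, -0.1452, 0.2157]
eef_rot: [0.707, -0.02, -0.707, -0.019]
ft_force: [0.2, 0.6, -0.0]
width: 0.052
time: 17.1
ee_pos: [0.5186, -0.2633, 0.215]
eef_rot: [-0.707, 0.019, 0.707, 0.018]
ft_force: [-0.6, 0.9, 0.2]
width: 0.0522
```

View pics/l3.png

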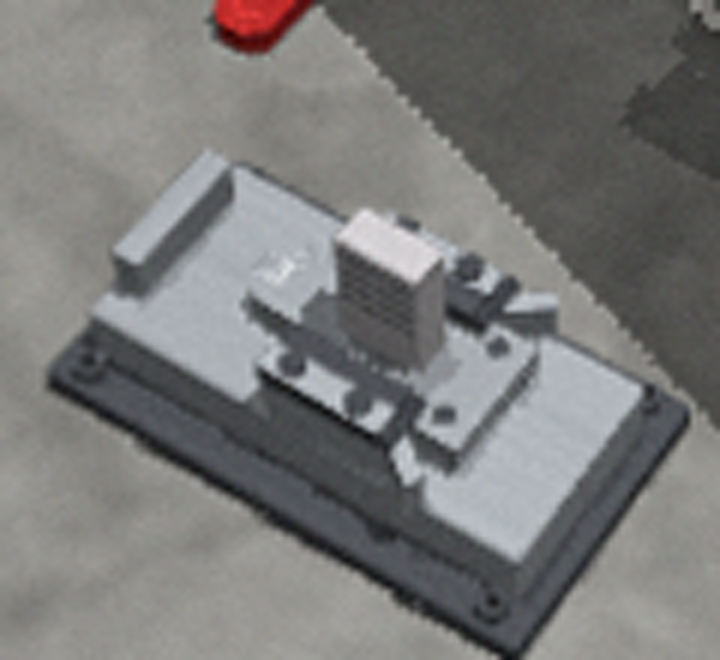

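View pics/l2.png

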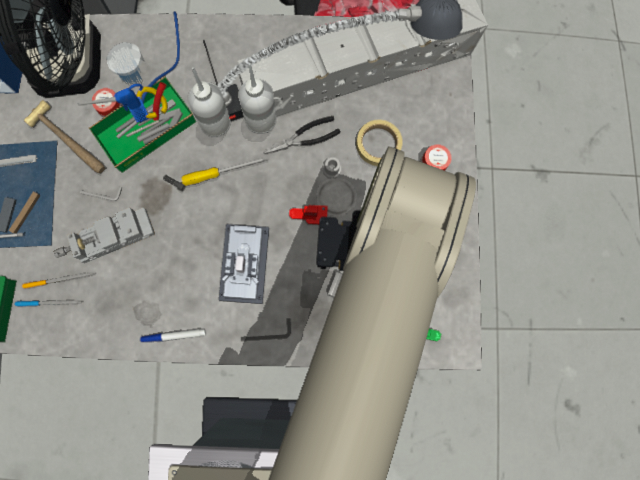

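View pics/l4.png

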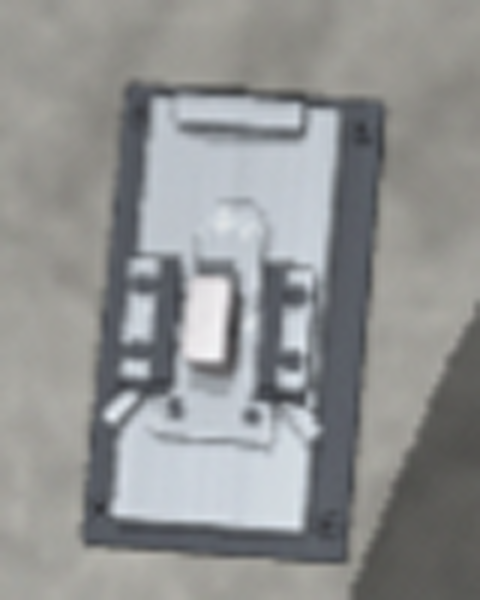

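Keeper lies under the lips, tongue toward the block, handle top around (388,243) in the crop. I'll check its pose numerically.

Run:
```python
from h import *
from fit import px
from scipy.optimize import least_squares
L=lambda X,Y:px(X,Y,6,230,265); M=lambda X,Y:px(X,Y,6,205,210)
P=[('scene',L(367,208),(14,-7,54)),('scene',L(443,250),(-14,-7,54)),('scene',L(413,280),(-14,7,54)),('scene',L(335,240),(14,7,54)),
('scene',L(538,345),(-35,-20,10)),('scene',L(455,450),(-35,20,10)),
('top',M(195,275),(14,7,54)),('top',M(232,276),(14,-7,54)),('top',M(226,368),(-14,-7,54)),('top',M(187,364),(-14,7,54)),('top',M(150,432),(-35,20,10)),('top',M(272,443),(-35,-20,10))]
def f(q):
    c,s=np.cos(q[2]),np.sin(q[2]);r=[]
    for n,uv,b in P:
        b=np.array(b)/1000;r.append(proj(n,[q[0]+c*b[0]-s*b[1],q[1]+s*b[0]+c*b[1],b[2]+q[3]])[0]-uv)
    return np.array(r).ravel()
o=least_squares(f,[.52,-.02,-.05,.03],x_scale=[.01,.01,.1,.01]);print(o.x,np.abs(o.fun).max())
c,s=np.cos(.0478),np.sin(.0478);d=o.x[:2]-[.5182,-.0198];print(c*d[0]-s*d[1],s*d[0]+c*d[1])
A=cv2.imread('pics/scene0.png');B=cv2.imread('pics/l.png')
cv2.imwrite('pics/m.png',np.vstack([crop(A,225,140,220,90,3),crop(B,225,140,220,90,3)]))
```

```text
[ 0.51991583 -0.02117698 -0.06334885  0.03071807] 1.1269892152261036
0.0017796638659773115 -0.0012934215098310562
```

View pics/l.png

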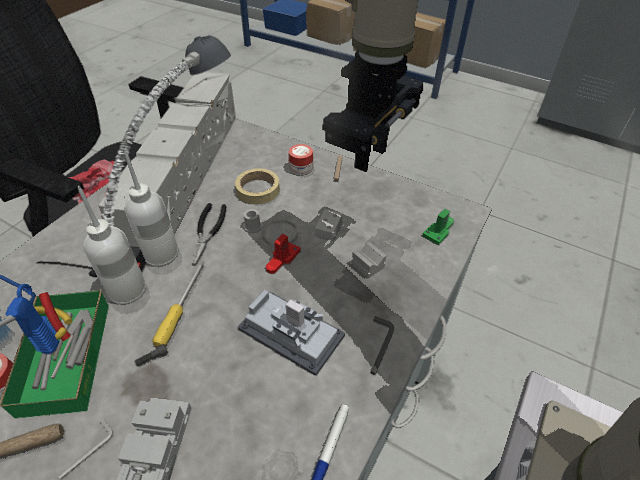

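Run:
```python
from h import *
from fit import px
c,s=np.cos(.0478),np.sin(.0478)
for n,u,z in(('top',px(192,318,6,210,215),.041),('scene',px(408,262,6,230,280),.040)):
    d=at(n,*u,z)[:2]-[.5182,-.0198];print(c*d[0]-s*d[1],s*d[0]+c*d[1])
print(read_state()['ft_force'],read_state()['time']); close_job()
```

```text
-0.0027495094789834183 -0.0010382680875735057
-0.003461593192527951 0.00018747811271217207
[-0.05008181  1.51441536  0.62225933] 17.2
the job is handed in; nothing more can be done
```

The keeper is fitted to the housing and I handed the job in at 17.2 s. No verdict is reported. I gripped the keeper by its handle, pressed it onto the deck at the load point and slid it in. I stopped at the snap, about 30 mm in, then let go and moved the arm clear.

**Snap:**
- The keeper jumped forward about 2.5 mm at the snap.
- The force along x flipped to +4 N, and the vertical force dropped from 12 to 5.5 N.
- When I tugged it back slightly, the pocket pulled it forward at up to 7 N. I eased it towards centre before releasing.

**Final pose from the cameras:**

| Measure (housing frame) | Value | Allowed |
|---|---|---|
| x | about +1.8 mm | -8 to 20 mm |
| y | about -1.3 mm | within 3 mm |
| z | about 30.7 mm | 28.5 to 35 mm |
| yaw | within 0.02 rad | below 0.09 rad |

The fit errors were up to 1.1 pixels, roughly 2 mm.

- **Plunger position:** I measured it at x of about -3 mm before fitting. The pocket ended at about -4.2 mm, which agrees within that error. I could not see or read the plunger's depth, so the forces and this match are the only evidence that it is up in its pocket.
- **Bystanders:** in the last pictures, by eye, all four stand where they were.
- **What failed:** my first grasp lifted before the fingers had closed. The keeper had not moved, so I gripped it again, waiting for full closure.

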